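# Angle gauge on the tilted table of a bench belt sander

## Robot

A 6-joint arm with a two-finger parallel gripper is mounted at the origin on the work surface. World frame = base frame: x ahead of the robot, y to its left, z up, the work surface at z = 0. Lengths are in m, angles in degrees, forces in N, time in s.
With the tool pointing down it reaches from about 0.25 to 0.775 m from the base axis. Payload 4 kg.
Tool frame: the origin (TCP) lies at the very end of the fingers, on their centre line; the grasp point (between the pads) lies behind it (env.grasp_offset is the z of the grasp point in the tool frame, in m); z points along the fingers, y is the line along which they close (so a half turn about z gives the same grasp; the last joint's range is limited). The gripper opens to 85 mm and grips with 20 to 120 N. Pads are 22 mm wide; open, the fingers measure 114 mm over their backs; the gripper's body (76 mm by 85 mm) begins 54 mm behind the grasp point. The pads swing forward as they close: fully open they stand 13 mm farther back than shut.
Start: joints at [-72.943, 4.996, 78.535, -0, 96.463, -5.907], TCP at [0.215, -0.506, 0.193] pointing down, gripper open.
Joint ranges: [-177.83, 177.83], [-43.37, 116.18], [15.69, 146.23], [-61.86, 241.86], [9.47, 152.12], [-147.06, 147.06]. Speed limits (degrees/s): [159.86, 159.86, 180, 180, 180, 180].

## Interface

Orientations are given as [roll, pitch, yaw] about the fixed x, y, z axes, in that order (R = Rz(yaw) Ry(pitch) Rx(roll)).
In Python, from rig import telemetry, imaging, env gives the robot as it stands.
- The arm moves only by the tool apply_moves, never from a script. Its argument "increments" is a list of rows, each a list of 5 numbers: the shift along the tool's x, y, z in m, then the turn about the tool's z in rad, then the finger opening in m, from 0 to 0.0854. A call has 1 to 20 rows; each row shifts and turns the commanded pose from where the row before left it, along the tool's axes as they then stand; what a row does not reach is not made up. A row lasts 1/10 s, in which the tool goes at most 50 mm and 8.59 degrees, less where a joint would pass 70% of its speed; a pose out of reach is approached as far as the arm can. A call is refused whole if a number of a shift passes 0.05 or a number of a turn 0.15, either way. A call with a gripper value outside its range is refused whole. The fingers move at their own pace and stop on an object; the grip force is fixed at half the most. Time passes only in rows, so rows that do not move let the fingers close. It gives the time, the measured TCP pose, the force, the opening and the grip force at its end, in the units of the state.
- telemetry.state(): the state, without advancing time (a new reading comes with each control period).
- imaging.capture(name): name is "side" or "top" or "wrist"; returns (picture, depth): 420x560x3 uint8, red, green, blue; 420x560 float32, m along the optical axis (not along the pixel's ray), 0 where there is no reading.
- imaging.camera_info(name): a dict with "fx", "fy", "cx", "cy" (pixels), "xyz" and "orientation" of the camera in the world; the wrist camera has in their place "tool_from_camera" (4x4, takes a point from camera to tool coordinates, whose origin is the TCP and whose axes are the flange's). Camera axes: x right, y down, z forward; pixel columns grow to the right and rows downward; lengths in m; the calibration is good to about 2 mm. A picture is of the moment at which its call begins: read the wrist's pose just before it. camera_info takes no time and is no camera call.
- env.job_done(): hands the job in; it is judged then, once.
The state is a dict: "time": time; "joint_positions": joint angles; "qvel": joint speeds; "joint_torque": joint torques, N m; "position": TCP position; "ee_rot": TCP orientation; "ft_force": force on the tool from outside, world axes, zero at the start; "wrist_torque": the same for the moment, N m; "grip_width": finger opening in m; "grasp_force": force on a finger pad.
Only numpy, scipy, OpenCV 4.12 (cv2) and the standard library are available. Lean on these libraries where they do the work, as an engineer would, in place of code of your own. Each camera call takes 0.05 s, during which the arm holds its last target. There are 200 camera calls.

## Task

The belt sander has just had a new belt: push its blue side guard door shut until it seats home on its spring catch. Then pick up the orange angle gauge and hold it with its base flush on the sloping work table, near the middle, its 60 mm width running straight up the slope, pressed down with light steady pressure (about 10 N) so that I can read it and lock the table; do not push the table out of its setting, and leave the other things on the bench alone. Finish still gripping the gauge and pressing it on the table: do not let go.

Things in the scene. Friction and masses are not known exactly. Their poses are not given: they have to be found in the camera images.
- sander: Belt sander bolted to the bench: grey belt case (x 15 to 180, y -27 to 33, top at z 331 mm), upright 25 mm brown belt at its front, dark motor on its right (to y -190, 190 mm high). Origin: on the bench under the belt's front run; x from the belt to the machine's back, y to its left (door side), z up. Its front, with the table, faces roughly the robot; place and yaw vary.
- worktable: Aluminium work table, 125 (x) by 150 (y) by 10 mm, before the belt, tilted down at the front by 0.2 to 0.5 rad (varies). Origin: centre of its flat top face, 125 to 150 mm above the bench; x up the slope to the belt (rear edge at +62.5 mm, belt 6 mm or more behind it), y level, z square out of the face. Its tilt is held by friction only: a hard push (over 30 N at the front edge) slips it.
- guard_door (a joint): Opening angle (rad) of the blue guard door on the left of the belt case; 0 = shut and seated, starts at 0.5 to 0.9. Swings freely on the upright hinge at its rear edge down to 0.09, where the catch's spring ball resists (5 to 10 N at the front edge); below 0.035 the ball snaps over and pulls it to 0 on its stop.
- door_push (a point): Point on the door's outer face near its free front edge: 145 mm from the hinge, 20 mm from the free edge, 276 mm above the bench, 53 mm below the door's top. Flat panel 163 long, 298 high, 6 mm thick. x from the free edge to the hinge, y out of the outer face, z up. A small black pull knob stands 24 mm out of the panel 95 mm below this point.
- door_hinge (a point): Point on the door's upright hinge line, in the plane of the outer face, 276 mm above the bench; axes as door_push. Opening turns the free edge out to the machine's left; shutting turns the door anticlockwise seen from above.
- angle_gauge: Orange digital angle gauge, a block 60 mm wide (x), 34 mm thick (y), 60 mm high (z), about 0.17 kg, display on one 60 x 60 face (+y). Stands on its flat base on the bench, to the right of the sander. Origin: centre of its base; z up. Grip it across its 34 mm thickness. It measures slope in its own x-z plane; which way the display faces does not matter.
- spray_can: Spray can, 60 mm across, 150 mm tall, standing on the bench; leave it alone. Origin: centre of its foot.
- tumbler: Dark blue drinking tumbler, 72 mm across, 160 mm tall, standing on the bench; leave it alone. Origin: centre of its foot.
- socket: Dark steel impact socket, 38 mm across, 55 mm tall, standing on the bench; leave it alone. Origin: centre of its foot.
Mind the look-alikes: they are no part of the job. Of the things like the angle_gauge, leave any that is white; of the rest the smaller one is meant.

How it is judged (in metres and radians):
On the way, in this order (a step that is already met when the one before it is completed fails the run):
1. the guard door is shut and seated on its catch (value of joint guard_door below 0.02 rad), for 0.3 s.
2. the angle gauge, gripped by the fingers, is brought onto the work table (contact force between angle_gauge and worktable above 1 N and contact force between the fingers and angle_gauge above 3 N), for 0.1 s.
At the end, for the whole second after the job is handed in: Door seated (below 0.02 rad). Gauge at rest, gripped by the fingers (over 5 N), base within 2 degrees and 3 mm of the table's face, within 30 mm along and 40 mm across the slope of its centre, width within 7 degrees of straight up the slope, pressed on the table with 4 to 25 N (value of joint guard_door below 0.02 rad and angle between the z axis of angle_gauge and the z axis of worktable, either way round below 0.035 rad and angle between the x axis of angle_gauge and the x axis of worktable, either way round below 0.12 rad and angle between angle_gauge's own z axis and vertical below 0.8 rad and z of angle_gauge in the frame of worktable between -0.003 and 0.003 m and x of angle_gauge in the frame of worktable between -0.03 and 0.03 m and y of angle_gauge in the frame of worktable between -0.04 and 0.04 m and contact force between angle_gauge and worktable between 4 and 25 N and contact force between the fingers and angle_gauge above 5 N and linear speed of angle_gauge below 0.01 m/s); the arm keeps its last pose, push and grip.
It fails at once if the work table is pushed out of its set tilt (distance of worktable from where it was at the start of the episode above 0.0025 m).
It fails at once if the gauge is tipped over (angle between angle_gauge's own z axis and vertical above 1 rad).
It fails at once if the spray can is disturbed (distance of spray_can from where it was at the start of the episode above 0.015 m).
It fails at once if the tumbler is disturbed (distance of tumbler from where it was at the start of the episode above 0.015 m).
It fails at once if the socket is disturbed (distance of socket from where it was at the start of the episode above 0.015 m).
It also fails if it takes over 69 s, if anything falls off the work surface, if the arm or the gripper's body presses on something with over 40 N, if the wrist force passes 120 N, or if a joint passes its speed limit or range.

## Working session

There is one attempt and no reset: what is moved stays moved. The work goes in short steps, Python scripts to look and compute and a tool call to move; the robot and the scene stay as the last step left them, time stands still between calls to the robot, and variables do not carry over. Pictures are saved under pics/ and viewed, at most 10 in all, crops included, and the job is handed in when it is done.

Besides the shell and the picture viewer there is one more tool, called after "Request:" as a command line: name --pt "numbers of a row" for each row, then --argument value for the rest. apply_moves: Moves the arm, as the interface text tells. Its arguments: {"type":"object","properties":{"increments":{"type":"array","items":{"type":"array","items":{"type":"number"}}}},"required":["increments"]}

```bash
ls; mkdir -p pics
cat > h.py <<'E'
import numpy as np, cv2
from scipy.spatial.transform import Rotation as R
from rig import telemetry, imaging, env
def pose():
    s=telemetry.state(); T=np.eye(4); T[:3,:3]=R.from_euler('xyz',s['ee_rot'],degrees=True).as_matrix(); T[:3,3]=s['position']; return T,s
def cap(n):
    T,s=pose(); p,d=imaging.capture(n); i=imaging.camera_info(n)
    if n=='wrist': C=T@np.array(i['tool_from_camera'])
    else:
        C=np.eye(4); o=np.array(i['orientation']); C[:3,:3]=R.from_euler('xyz',o,degrees=True).as_matrix() if o.size==3 else o; C[:3,3]=i['xyz']
    return p,d,C,i
def cloud(d,C,i):
    v,u=np.mgrid[:d.shape[0],:d.shape[1]]
    P=np.stack([(u-i['cx'])/i['fx']*d,(v-i['cy'])/i['fy']*d,d],-1)@C[:3,:3].T+C[:3,3]
    P[d<=0]=np.nan; return P
E
python3 - <<'E'
from h import *
print(telemetry.state(), env.grasp_offset)
for n in ['top','side','wrist']:
    p,d,C,i=cap(n); np.savez(n+'.npz',p=p,d=d,C=C,**{k:i[k] for k in('fx','fy','cx','cy')})
    cv2.imwrite(f'pics/{n}0.png',p[:,:,::-1]); print(n,{k:i[k] for k in i}, (d>0).mean())
E
```

```text
pics
{'time': 0.0, 'joint_positions': array([-7.29438490e+01,  5.04179270e+00,  7.86285521e+01, -2.13428738e-03,
        9.64627344e+01, -5.90715607e+00]), 'qvel': array([-0.09624155, -0.00862288,  0.05289659, -0.06101554, -0.02530565,
       -0.06960366]), 'joint_torque': array([ 1.68437946e-04, -3.51858401e+01, -3.13277686e+01, -2.05304009e-04,
        1.05647603e-02,  1.02462653e-05]), 'position': array([ 0.21438281, -0.50583963,  0.19217993]), 'ee_rot': array([-1.79867409e+02, -1.15860566e-02,  2.29630559e+01]), 'ft_force': array([-0.00104069,  0.2951005 , -0.41206364]), 'wrist_torque': array([-0.04257165,  0.00454776,  0.0218406 ]), 'grasp_force': 0.0, 'grip_width': 0.085496323102324} -0.0187
top {'fx': 386.6254124416179, 'fy': 386.6254124416179, 'cx': 276.9162548553647, 'cy': 206.90069575210802, 'xyz': array([ 0.46215106, -0.0742642 ,  1.15166588]), 'orientation': array([-176.66262203,    1.52806347,  -90.3981928 ])} 0.996016156462585
side {'fx': 500.54929897950154, 'fy': 500.54929897950154, 'cx': 277.2850187360999, 'cy': 207.44464389554943, 'xyz': array([0.23079991, 0.86642182, 1.21846607]), 'orientation': array([-137.41646315,    0.29425798, -161.9519192 ])} 0.9961054421768708
wrist {'fx': 331.6285647900245, 'fy': 331.6285647900245, 'cx': 276.55015831481427, 'cy': 208.91299372853737, 'tool_from_camera': array([[ 2.87460531e-04, -9.62514627e-01, -2.71229627e-01,
         6.74159180e-02],
       [ 9.99999896e-01,  3.72807937e-04, -2.63144526e-04,
         9.82767014e-04],
       [ 3.54397013e-04, -2.71229523e-01,  9.62514634e-01,
        -1.80281663e-01],
       [ 0.00000000e+00,  0.00000000e+00,  0.00000000e+00,
         1.00000000e+00]])} 0.9961692176870748
```

View pics/top0.png

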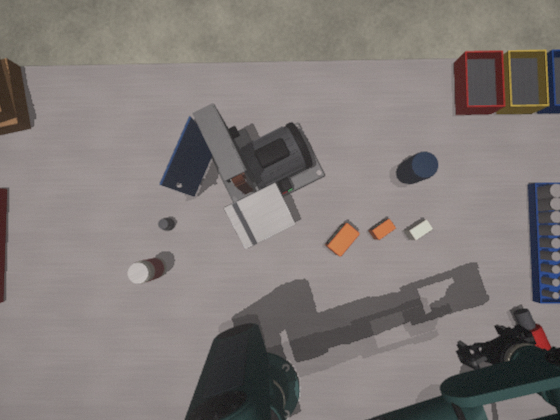

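View pics/side0.png

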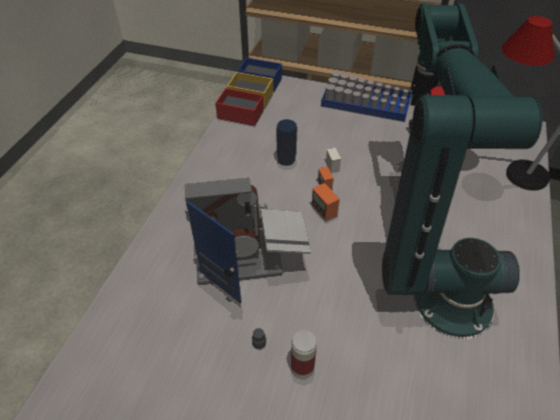

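Top view: door panel at (187,157), table (262,214), can (145,270), socket (167,223), tumbler (418,167). Gauge look-alikes: large orange (342,238), small orange (383,229), white (420,228). The smaller orange at (383,229) fits the text; I'll confirm it with sizes and a crop.

```bash
cat > m.py <<'E'
from h import *
for n in ['top','side']:
    z=np.load(n+'.npz'); p,d,C=z['p'],z['d'],z['C']; P=cloud(d,C,z)
    hsv=cv2.cvtColor(p,cv2.COLOR_RGB2HSV); H,S,V=[hsv[...,k].astype(int) for k in range(3)]
    def comps(m,amin=40):
        k,l,st,c=cv2.connectedComponentsWithStats(m.astype(np.uint8))
        for j in range(1,k):
            if st[j,4]>=amin: yield l==j,c[j],st[j,4]
    reg=np.zeros(d.shape,bool)
    if n=='top': reg[60:300,100:450]=1
    else: reg[120:400,150:380]=1
    print('==',n)
    for m,c,a in comps((H<13)&(S>150)&(V>90)&reg):
        q=P[m]; zt=np.nanpercentile(q[:,2],95); t=q[q[:,2]>zt-.006]
        r=cv2.minAreaRect((t[:,:2]*1000).astype(np.float32)); print('orange',c.round(),a,'ztop',zt.round(4),'rect',np.round(r[0],1),np.round(r[1],1),round(r[2],1))
    for m,c,a in comps((H>105)&(H<130)&(S>100)&reg,150):
        q=P[m]; q=q[~np.isnan(q[:,0])]; print('blue',c.round(),a,q.min(0).round(3),q.max(0).round(3))
    # table: plane via region grow of bright low-sat
    m=(S<40)&(V>110)&reg&(P[...,2]>.09)&(P[...,2]<.2)
    for mm,c,a in comps(m,500):
        q=P[cv2.erode(mm.astype(np.uint8),np.ones((5,5)))>0]; 
        for _ in range(3):
            o=np.nanmean(q,0); w=np.linalg.svd(q-o,full_matrices=False)[2][2]; w*=np.sign(w[2]); q=q[abs((q-o)@w)<.003]
        print('table',c.round(),a,'mean',o.round(4),'n',w.round(3),'tilt',np.arccos(w[2]).round(3),'down az',np.degrees(np.arctan2(w[1],w[0])).round(2))
        full=P[mm]; full=full[abs((full-o)@w)<.006]; x=-np.array([w[0]*w[2],w[1]*w[2],w[2]**2-1]);x/=np.linalg.norm(x); y=np.cross(w,x)
        uv=np.c_[(full-o)@x,(full-o)@y]; lo,hi=np.percentile(uv,.7,0),np.percentile(uv,99.3,0); r=cv2.minAreaRect((uv*1000).astype(np.float32)); cc=(lo+hi)/2
        print(' ext',lo.round(4),hi.round(4),'rect',r,'centre',(o+cc[0]*x+cc[1]*y).round(4))
E
python3 m.py
python3 - <<'E'
import cv2
a=cv2.imread('pics/top0.png')[60:290,120:450]; cv2.imwrite('pics/crop1.png',cv2.resize(a,None,fx=2.4,fy=2.4,interpolation=cv2.INTER_CUBIC))
E
```

```text
== top
orange [383. 229.] 221 ztop 0.0636 rect [ 462.1 -342.9] [30.3 57.1] 34.1
orange [343. 239.] 467 ztop 0.0896 rect [ 434.3 -226.6] [44.6 82.6] 50.2
table [260. 214.] 2444 mean [ 0.5064 -0.0122  0.139 ] n [-0.233 -0.113  0.966] tilt 0.262 down az -154.06
 ext [-0.0629 -0.061 ] [0.0601 0.0869] rect ((-1.8488082885742188, 12.977062225341797), (149.87635803222656, 125.86629486083984), 89.89954376220703) centre [ 0.4995 -0.0011  0.1386]
== side
orange [327. 191.] 548 ztop 0.0896 rect [ 434.3 -224.5] [48.6 88. ] 47.3
blue [219. 239.] 707 [0.559 0.137 0.148] [0.705 0.204 0.333]
table [284. 225.] 1236 mean [ 0.5003 -0.0171  0.1376] n [-0.23  -0.123  0.965] tilt 0.264 down az -151.72
 ext [-0.059  -0.0606] [0.0656 0.0535] rect ((3.3421249389648438, -4.487094879150391), (118.90660858154297, 126.55941772460938), 86.79781341552734) centre [ 0.5048 -0.0187  0.1384]
```

View pics/crop1.png

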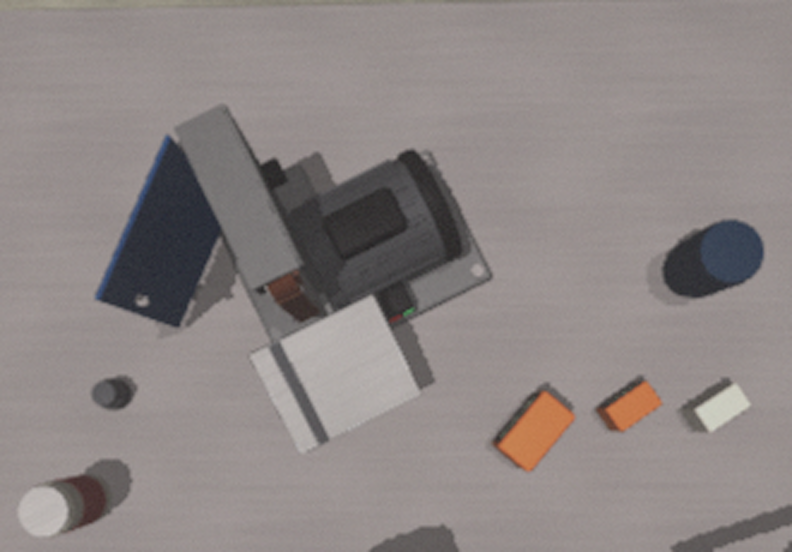

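Crop confirms it: the big orange block is 45×83 mm with top at 90 mm. The small one, crop (632,405), is about 57×30 mm with top at 64 mm, so that's the angle gauge. White one ignored. Next I'll measure the door and machine axes.

```bash
cat > d.py <<'E'
from h import *
T={n:np.load(n+'.npz') for n in('top','side')}
z=T['top']; P=cloud(z['d'],z['C'],z); hsv=cv2.cvtColor(z['p'],cv2.COLOR_RGB2HSV).astype(int)
reg=np.zeros(z['d'].shape,bool); reg[100:205,150:225]=1
m=reg&(hsv[...,0]>100)&(hsv[...,0]<130)&(hsv[...,1]>80)&(P[...,2]>.31)
q=P[m]; o=q.mean(0); a=np.linalg.svd((q-o)[:,:2])[2][0]; t=(q-o)[:,:2]@a
print('door top edge',len(q),'z',np.percentile(q[:,2],[5,50,95]).round(3),'ends',(o[:2]+np.percentile(t,1)*a).round(4),(o[:2]+np.percentile(t,99)*a).round(4),'az',np.degrees(np.arctan2(a[1],a[0])).round(1),'len',np.ptp(t).round(3))
# case top
reg[:]=0; reg[90:200,185:265]=1
m=reg&(P[...,2]>.322)&(P[...,2]<.342)&(hsv[...,1]<70)
q=P[m]; r=cv2.minAreaRect((q[:,:2]*1000).astype(np.float32)); print('case',np.median(q[:,2]).round(4),r,'\n',cv2.boxPoints(r).round(1).tolist())
z=T['side']; P=cloud(z['d'],z['C'],z); hsv=cv2.cvtColor(z['p'],cv2.COLOR_RGB2HSV).astype(int)
reg=np.zeros(z['d'].shape,bool); reg[195:305,185:248]=1
m=reg&(hsv[...,0]>98)&(hsv[...,0]<135)&(hsv[...,1]>60)
q=P[m]; q=q[q[:,2]>.05]
for _ in range(4):
    o=q.mean(0); V=np.linalg.svd(q-o,full_matrices=False)[2]; w=V[2]; q=q[abs((q-o)@w)<.005]
w*=np.sign(w[1]); h=np.array([-w[1],w[0]])*-1
t=(q-o)[:,:2]@h; print('side face n',len(q),w.round(3),'o',o.round(4),'z',q[:,2].min().round(3),q[:,2].max().round(3),'dir az',np.degrees(np.arctan2(h[1],h[0])).round(2),'ends',(o[:2]+np.percentile(t,.5)*h).round(4),(o[:2]+np.percentile(t,99.5)*h).round(4))
for n in T:
    z=T[n];P=cloud(z['d'],z['C'],z)
    c={'top':[(145,270),(167,223),(418,167)],'side':[(303,345),(259,335),(287,130)]}[n]
    print(n,[np.nanmedian(P[v-3:v+4,u-3:u+4].reshape(-1,3),0).round(3).tolist() for u,v in c])
E
python3 d.py
```

```text
door top edge 163 z [0.324 0.328 0.332] ends [0.7064 0.1365] [0.563  0.1979] az 156.8 len 0.16
case 0.3315 ((649.7286376953125, 83.08120727539062), (166.86865234375, 74.77154541015625), 26.19318389892578) 
 [[558.4000244140625, 79.80000305175781], [591.4000244140625, 12.699999809265137], [741.0999755859375, 86.4000015258789], [708.0999755859375, 153.5]]
side face n 2170 [0.394 0.919 0.002] o [0.6299 0.1726 0.2269] z 0.051 0.333 dir az -23.21 ends [0.56   0.2026] [0.7054 0.1402]
top [[0.36, 0.296, 0.15], [0.483, 0.27, 0.052], [0.619, -0.41, 0.16]]
side [[0.35, 0.327, 0.151], [0.475, 0.287, 0.055], [0.615, -0.4, 0.16]]
```

Request:
apply_moves --pt "0.0252 -0.0117 -0.0228 0 0" --pt "0.0252 -0.0117 -0.0228 0 0" --pt "0.0252 -0.0117 -0.0228 0 0" --pt "0.0252 -0.0117 -0.0228 0 0" --pt "0.0252 -0.0117 -0.0228 0 0" --pt "0.0252 -0.0117 -0.0228 0 0" --pt "0.0252 -0.0117 -0.0228 0 0" --pt "0.0252 -0.0117 -0.0228 0 0" --pt "0.0252 -0.0117 -0.0228 0 0" --pt "0.0252 -0.0117 -0.0228 0 0" --pt "0.0212 -0.033 0 0 0" --pt "0.0212 -0.033 0 0 0" --pt "0.0212 -0.033 0 0 0" --pt "0.0212 -0.033 0 0 0" --pt "0.0212 -0.033 0 0 0" --pt "0.0212 -0.033 0 0 0" --pt "0.0212 -0.033 0 0 0" --pt "0.0212 -0.033 0 0 0" --pt "0.0212 -0.033 0 0 0" --pt "0.0212 -0.033 0 0 0"

```text
time: 2.15
position: [0.4673, 0.0878, 0.4212]
ee_rot: [180.0, 0.0, 23.0]
ft_force: [1.4, -0.6, 1.3]
grip_width: 0.0001
grasp_force: 0.0
```

Request:
apply_moves --pt "0.0212 -0.033 0 0 0" --pt "0.0212 -0.033 0 0 0" --pt "0.0212 -0.033 0 0 0" --pt "0.0212 -0.033 0 0 0" --pt "0.0212 -0.033 0 0 0" --pt "0.0145 0.0094 0.0247 0 0" --pt "0.0145 0.0094 0.0247 0 0" --pt "0.0145 0.0094 0.0247 0 0" --pt "0.0145 0.0094 0.0247 0 0" --pt "0.0145 0.0094 0.0247 0 0" --pt "0.0145 0.0094 0.0247 0 0" --pt "0 0 0 0 0"

```text
time: 3.35
position: [0.6024, 0.2601, 0.2661]
ee_rot: [-180.0, 0.7, 22.9]
ft_force: [-1.0, 0.3, -0.6]
grip_width: 0.0001
grasp_force: 0.0
```

Request:
apply_moves --pt "0 0 -0.006 0 0" --pt "0 0 -0.006 0 0" --pt "-0.0056 0.009 0 0 0" --pt "-0.0056 0.009 0 0 0" --pt "-0.0056 0.009 0 0 0" --pt "-0.0056 0.009 0 0 0" --pt "-0.0056 0.009 0 0 0" --pt "-0.0056 0.009 0 0 0" --pt "-0.0056 0.009 0 0 0" --pt "-0.0056 0.009 0 0 0" --pt "-0.0056 0.009 0 0 0" --pt "-0.0056 0.009 0 0 0" --pt "-0.0056 0.009 0 0 0" --pt "-0.0056 0.009 0 0 0" --pt "-0.0056 0.009 0 0 0" --pt "-0.0056 0.009 0 0 0" --pt "0 0 0 0 0"

```text
time: 5.05
position: [0.5796, 0.1132, 0.2854]
ee_rot: [179.9, 0.0, 22.8]
ft_force: [0.1, 0.3, 0.5]
grip_width: -0.0003
grasp_force: 0.0
```

Request:
apply_moves --pt "0 0.005 0.003 0 0" --pt "0 0.005 0.003 0 0" --pt "0 0.004 0.003 0 0" --pt "0 0.004 0 0 0" --pt "0 0.003 0 0 0" --pt "0 0.003 0 0 0" --pt "0 0 0 0 0"

```text
time: 5.75
position: [0.59, 0.0927, 0.2842]
ee_rot: [179.7, -0.6, 23.0]
ft_force: [-3.8, -2.5, 19.9]
grip_width: 0.0003
grasp_force: 9.5
```

Request:
apply_moves --pt "0 0 -0.005 0 0" --pt "0 0 -0.005 0 0" --pt "0 0 0 0 0"

```text
time: 6.05
position: [0.5893, 0.0929, 0.2862]
ee_rot: [180.0, -0.0, 23.0]
ft_force: [0.4, -0.2, 0.4]
grip_width: -0.0002
grasp_force: 0.0
```

Run:
```python
from h import *
print({k:np.round(v,3) for k,v in telemetry.state().items() if k in('position','ee_rot','ft_force','wrist_torque','time')})
p,d,C,i=cap('side'); a=p[100:300,140:390]
q=cap('top')[0][60:240,120:320]
A=cv2.resize(a,(400,320),interpolation=cv2.INTER_CUBIC);B=cv2.resize(q,(356,320),interpolation=cv2.INTER_CUBIC)
cv2.imwrite('pics/s1.png',np.hstack([A,B])[:,:,::-1])
```

```text
{'time': np.float64(6.05), 'position': array([0.589, 0.093, 0.286]), 'ee_rot': array([ 1.79996e+02, -1.00000e-03,  2.29840e+01]), 'ft_force': array([ 0.44 , -0.197,  0.413]), 'wrist_torque': array([ 0.035, -0.002, -0.008])}
```

View pics/s1.png

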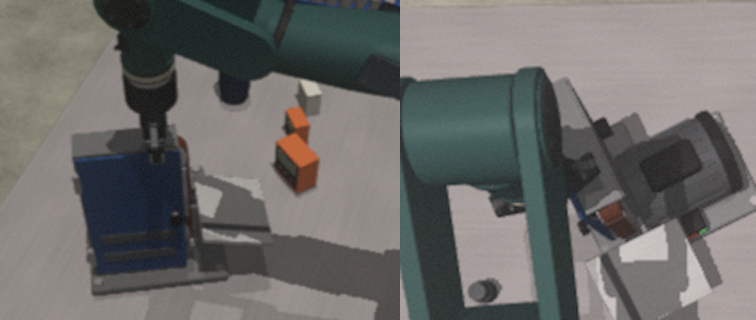

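Request:
apply_moves --pt "0 0 -0.005 0 0" --pt "0 0 -0.004 0 0" --pt "0 0.003 0 0 0" --pt "0 0.003 0 0 0" --pt "0 0 0 0 0"

```text
time: 6.65
position: [0.5916, 0.0867, 0.295]
ee_rot: [180.0, 0.0, 22.9]
ft_force: [0.0, 0.1, 0.4]
grip_width: 0.0001
grasp_force: 0.0
```

```bash
cat > dd.py <<'E'
from h import *
p,d,C,i=cap('side'); P=cloud(d,C,i); hsv=cv2.cvtColor(p,cv2.COLOR_RGB2HSV).astype(int)
reg=np.zeros(d.shape,bool); reg[180:275,185:262]=1
m=reg&(hsv[...,0]>98)&(hsv[...,0]<135)&(hsv[...,1]>60)&(P[...,2]>.05)&(P[...,2]<.335)
q=P[m]
for _ in range(5):
    o=np.median(q,0) if _==0 else q.mean(0); w=np.linalg.svd(q-o,full_matrices=False)[2][2]; q=q[abs((q-o)@w)<.006]
w*=np.sign(w[1]); az=np.degrees(np.arctan2(-w[0],w[1])); print(len(q),'door az',az.round(2),'open(rad)~',np.radians(26.2-az).round(3),o.round(3))
t=np.array([np.cos(np.radians(az)),np.sin(np.radians(az))])
print('hinge dist of face line',((np.array([.710,.138])-o[:2])@w[:2]).round(4))
print(np.round(telemetry.state()['ft_force'],2))
E
python3 dd.py
```

```text
3566 door az 24.93 open(rad)~ 0.022 [0.636 0.103 0.216]
hinge dist of face line 0.0003
[0.47 0.17 0.09]
```

Request:
apply_moves --pt "0 0.003 0 0 0" --pt "0 0.002 0 0 0" --pt "0 0 0 0 0"

```text
time: 7.0
position: [0.5934, 0.0823, 0.2951]
ee_rot: [180.0, 0.0, 22.9]
ft_force: [0.1, 0.1, -0.2]
grip_width: -0.0002
grasp_force: 0.0
```

```bash
python3 dd.py
```

```text
3593 door az 25.01 open(rad)~ 0.021 [0.636 0.103 0.216]
hinge dist of face line 0.0002
[-0.53  0.8  -0.94]
```

Run:
```python
from h import *
p,d,C,i=cap('wrist'); T,s=pose()
Ci=np.linalg.inv(C); 
for z in (0,-.0187,-.05):
    x=Ci@(T@np.array([0,0,z,1])); print(z,x[:3].round(3),(x[0]/x[2]*i['fx']+i['cx']).round(),(x[1]/x[2]*i['fy']+i['cy']).round())
q,d2,C2,i2=cap('side'); x=np.linalg.inv(C2)@T@np.array([0,0,0,1]); u,v=int(x[0]/x[2]*i2['fx']+i2['cx']),int(x[1]/x[2]*i2['fy']+i2['cy'])
P=cloud(d2,C2,i2); print('tip px side',u,v,P[v-16:v+10:4,u].round(3).tolist())
b=q[max(v-70,0):v+70,u-90:u+90].copy(); cv2.drawMarker(b,(90,70),(255,0,0),0,6)
cv2.imwrite('pics/w1.png',np.hstack([cv2.resize(p,(400,300)),cv2.resize(b,(386,300),interpolation=cv2.INTER_CUBIC)])[:,:,::-1])
```

```text
0 [-0.001  0.016  0.192] 275.0 237.0
-0.0187 [-0.001  0.021  0.174] 274.0 249.0
-0.05 [-0.001  0.03   0.144] 274.0 277.0
tip px side 238 204 [[0.572, 0.125, 0.403], [0.587, 0.093, 0.354], [0.59, 0.089, 0.335], [0.594, 0.084, 0.314], [0.595, 0.083, 0.299], [0.596, 0.083, 0.284], [0.596, 0.086, 0.271]]
```

View pics/w1.png

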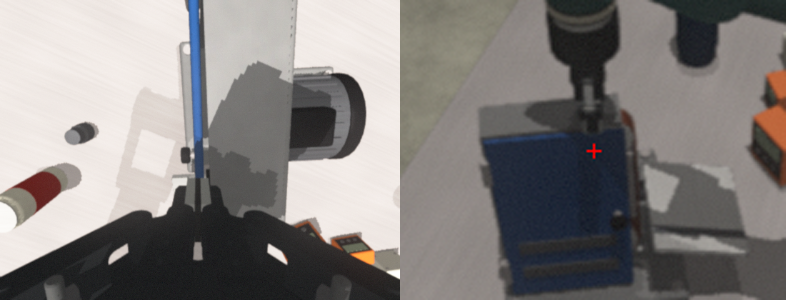

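Request:
apply_moves --pt "0 0 -0.03 0 0" --pt "0 -0.01 -0.03 0 0" --pt "0 -0.02 -0.02 0 0" --pt "0 -0.025 0 0 0" --pt "0 -0.025 0 0 0" --pt "0 0 0 0 0"

```text
time: 7.75
position: [0.5611, 0.1589, 0.3761]
ee_rot: [-180.0, -0.1, 23.2]
ft_force: [0.3, -0.2, 0.1]
grip_width: 0.0002
grasp_force: 0.0
```

```bash
python3 - <<'E'
from h import *
T,s=pose(); q,d2,C2,i2=cap('side'); x=np.linalg.inv(C2)@T@np.array([0,0,0,1]); u,v=int(x[0]/x[2]*i2['fx']+i2['cx']),int(x[1]/x[2]*i2['fy']+i2['cy'])
P=cloud(d2,C2,i2); print(s['position'],'tip px side',u,v)
for dv in range(-40,12,4): print(dv,P[v+dv,u].round(3).tolist())
b=q[v-90:v+110,u-110:u+110].copy(); cv2.drawMarker(b,(110,90),(255,0,0),0,6)
p=cap('wrist')[0]
cv2.imwrite('pics/w2.png',np.hstack([cv2.resize(p,(400,300)),cv2.resize(b,(330,300),interpolation=cv2.INTER_CUBIC)])[:,:,::-1])
E
python3 dd.py
```

```text
[0.56110345 0.15888098 0.37610218] tip px side 237 207
-40 [0.54, 0.191, 0.535]
-36 [0.539, 0.194, 0.527]
-32 [0.54, 0.193, 0.515]
-28 [0.55, 0.173, 0.482]
-24 [0.535, 0.208, 0.508]
-20 [0.533, 0.214, 0.503]
-16 [0.554, 0.169, 0.442]
-12 [0.556, 0.167, 0.426]
-8 [0.595, 0.086, 0.32]
-4 [0.597, 0.084, 0.302]
0 [0.598, 0.085, 0.288]
4 [0.599, 0.084, 0.272]
8 [0.598, 0.089, 0.262]
3575 door az 24.94 open(rad)~ 0.022 [0.635 0.103 0.217]
hinge dist of face line 0.0002
[-0.19 -0.35 -1.14]
```

View pics/w2.png

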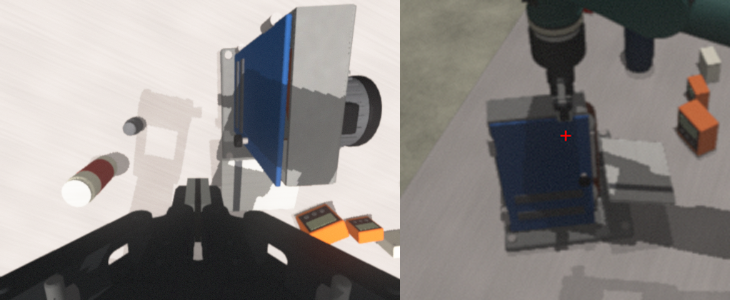

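Run:
```python
from h import *
T,s=pose(); p,d,C,i=cap('wrist'); P=cloud(d,C,i); Q=(P-T[:3,3])@T[:3,:3]
for (u,v) in [(275,250),(275,253),(265,256),(285,256),(265,270),(285,270),(285,290),(265,290),(275,300),(275,330),(275,350),(450,120),(450,180),(200,150),(190,250)]:
    print((u,v),'tool',Q[v,u].round(3),'world',P[v,u].round(3))
q,d2,C2,i2=cap('side'); P2=cloud(d2,C2,i2); Q2=(P2-T[:3,3])@T[:3,:3]
m=(abs(Q2[...,0])<.06)&(abs(Q2[...,1])<.07)&(Q2[...,2]>-.2)&(Q2[...,2]<.03)
for z in np.arange(-.16,.02,.01):
    k=m&(Q2[...,2]>=z)&(Q2[...,2]<z+.01); 
    if k.sum(): print('z',z.round(3),k.sum(),'x',Q2[k][:,0].min().round(3),Q2[k][:,0].max().round(3),'y',Q2[k][:,1].min().round(3),Q2[k][:,1].max().round(3))
```

```text
(275, 250) tool [ 0.01   0.    -0.044] world [0.572 0.16  0.419]
(275, 253) tool [ 0.009  0.    -0.046] world [0.571 0.159 0.421]
(265, 256) tool [ 0.01  -0.004 -0.051] world [0.57  0.164 0.426]
(285, 256) tool [ 0.01   0.005 -0.05 ] world [0.573 0.156 0.425]
(265, 270) tool [ 0.009 -0.004 -0.062] world [0.569 0.163 0.437]
(285, 270) tool [ 0.01   0.004 -0.063] world [0.573 0.156 0.438]
(285, 290) tool [ 0.011  0.004 -0.08 ] world [0.574 0.157 0.455]
(265, 290) tool [ 0.011 -0.003 -0.08 ] world [0.571 0.163 0.455]
(275, 300) tool [ 0.004  0.    -0.075] world [0.566 0.157 0.45 ]
(275, 330) tool [-0.008  0.    -0.075] world [0.555 0.152 0.45 ]
(275, 350) tool [-0.38  -0.002  0.377] world [ 0.211  0.009 -0.002]
(450, 120) tool [0.065 0.115 0.045] world [0.666 0.076 0.33 ]
(450, 180) tool [0.025 0.12  0.044] world [0.632 0.055 0.331]
(200, 150) tool [ 0.012 -0.126  0.375] world [0.525 0.277 0.   ]
(190, 250) tool [-0.167 -0.156  0.378] world [ 0.348  0.234 -0.003]
z -0.16 45 x -0.01 0.011 y -0.041 -0.029
z -0.15 86 x -0.019 0.02 y -0.045 -0.009
z -0.14 96 x -0.019 0.019 y -0.064 0.006
z -0.13 81 x -0.019 0.019 y -0.065 -0.013
z -0.12 25 x -0.016 0.016 y -0.054 -0.007
z -0.11 47 x -0.015 0.017 y -0.048 -0.011
z -0.1 6 x -0.012 0.011 y -0.034 -0.011
z -0.09 9 x -0.012 0.012 y -0.033 -0.008
z -0.07 19 x -0.007 0.007 y -0.016 -0.01
z -0.06 29 x -0.011 0.009 y -0.015 -0.005
z -0.05 20 x -0.01 0.01 y -0.013 -0.002
z -0.04 3 x -0.007 0.006 y -0.007 -0.004
```

The side and wrist clouds agree on the scene heights: bench 0, case top 331 mm. They also show the real fingertips about 43 mm behind the reported TCP along tool z. That explains the first push riding up on the door's top edge. From here on I'll use the measured tip: TCP z + 43 mm when shut.

Request:
apply_moves --pt "-0.007 0 0.03 0 0" --pt "-0.007 0 0.03 0 0" --pt "0 0 0.03 0 0" --pt "0 0 0.03 0 0" --pt "0 0.015 0.004 0 0" --pt "0 0.015 0 0 0" --pt "0 0.015 0 0 0" --pt "0 0.006 0 0 0" --pt "0 0.005 0 0 0" --pt "0 0.004 0 0 0" --pt "0 0 0 0 0"

```text
time: 9.1
position: [0.573, 0.0952, 0.2517]
ee_rot: [180.0, -0.0, 22.9]
ft_force: [0.1, 0.1, -0.5]
grip_width: 0.0
grasp_force: 0.0
```

Request:
apply_moves --pt "0 0.003 0 0 0" --pt "0 0.003 0 0 0" --pt "0 0.002 0 0 0" --pt "0 0 0 0 0"

```text
time: 9.5
position: [0.5751, 0.0906, 0.2524]
ee_rot: [-179.8, -0.1, 23.1]
ft_force: [-3.8, 5.2, 3.1]
grip_width: 0.0001
grasp_force: 3.0
```

Request:
apply_moves --pt "0 0.003 0 0 0" --pt "0 0.003 0 0 0" --pt "0 0 0 0 0"

```text
time: 9.8
position: [0.5757, 0.0894, 0.2531]
ee_rot: [-179.4, -0.1, 23.4]
ft_force: [-8.5, 16.2, 6.1]
grip_width: 0.0001
grasp_force: 15.2
```

```bash
python3 dd.py
```

```text
3405 door az 25.78 open(rad)~ 0.007 [0.639 0.103 0.212]
hinge dist of face line 0.0004
[-7.95 15.42  5.84]
```

Request:
apply_moves --pt "0 0.003 0 0 0" --pt "0 0.002 0 0 0" --pt "0 0 0 0 0" --pt "0 0 0 0 0"

```text
time: 10.25
position: [0.5755, 0.0896, 0.2531]
ee_rot: [-178.9, -0.1, 23.7]
ft_force: [-13.7, 25.4, 6.9]
grip_width: 0.0002
grasp_force: 21.2
```

```bash
python3 dd.py
```

```text
3402 door az 25.82 open(rad)~ 0.007 [0.639 0.103 0.212]
hinge dist of face line 0.0004
[-13.58  25.66   6.43]
```

Request:
apply_moves --pt "0 -0.02 0 0 0" --pt "0 -0.02 0 0 0" --pt "0 -0.02 0 0 0" --pt "0 0 -0.035 0 0" --pt "0 0 -0.035 0 0" --pt "0 0 -0.035 0 0" --pt "0 0 -0.035 0 0" --pt "-0.023 0.0296 0 0 0.0854" --pt "-0.023 0.0296 0 0 0.0854" --pt "-0.023 0.0296 0 0 0.0854" --pt "-0.023 0.0296 0 0 0.0854" --pt "-0.023 0.0296 0 0 0.0854" --pt "-0.023 0.0296 0 0 0.0854" --pt "-0.023 0.0296 0 0 0.0854" --pt "-0.023 0.0296 0 0 0.0854" --pt "-0.023 0.0296 0 0 0.0854" --pt "-0.023 0.0296 0 0 0.0854" --pt "-0.023 0.0296 0 0 0.0854" --pt "-0.023 0.0296 0 0 0.0854"

```text
time: 12.2
position: [0.4405, -0.3028, 0.3913]
ee_rot: [180.0, 0.0, 23.0]
ft_force: [0.8, -0.4, 0.0]
grip_width: 0.0852
grasp_force: 0.0
```

Request:
apply_moves --pt "0 0 0 0.138 0.0854" --pt "0 0 0 0.138 0.0854" --pt "0 0 0 0.138 0.0854" --pt "0 0 0 0.138 0.0854" --pt "0 0 0 0.138 0.0854" --pt "0 0 0 0.138 0.0854" --pt "0 0 0 0.138 0.0854" --pt "0 0 0 0.138 0.0854" --pt "0 0 0 0.138 0.0854" --pt "0 0 0 0.138 0.0854" --pt "0 0 0 0 0.0854" --pt "0 0 0 0 0.0854"

```text
time: 13.4
position: [0.4411, -0.3014, 0.3912]
ee_rot: [180.0, -0.0, -55.9]
ft_force: [1.0, -0.0, 0.2]
grip_width: 0.0855
grasp_force: 0.0
```

```bash
python3 dd.py
cat > g.py <<'E'
from h import *
p,d,C,i=cap('wrist'); T,s=pose(); P=cloud(d,C,i); hsv=cv2.cvtColor(p,cv2.COLOR_RGB2HSV).astype(int)
print('pose',s['position'].round(4),s['ee_rot'].round(2),s['grip_width'])
m=(hsv[...,0]<14)&(hsv[...,1]>140)&(hsv[...,2]>80)&(P[...,2]>.01)
k,l,st,c=cv2.connectedComponentsWithStats(m.astype(np.uint8))
for j in range(1,k):
    if st[j,4]<150: continue
    q=P[l==j]; zt=np.percentile(q[:,2],95); t=q[abs(q[:,2]-zt)<.004]; tm=np.median(t[:,2])
    r=cv2.minAreaRect((t[:,:2]*1000).astype(np.float32)); print('orange px',c[j].round(),st[j,4],'ztop',tm.round(4),np.round(r[0],1),np.round(r[1],1),round(r[2],1))
cv2.imwrite('pics/g%d.png'%int(s['time']*10),p[:,:,::-1])
# finger
Q=(P-T[:3,3])@T[:3,:3]; f=(abs(Q[...,0])<.02)&(abs(Q[...,1])<.07)&(Q[...,2]<-.02)
if f.any(): print('finger tip tool z',np.percentile(Q[f][:,2],99.5).round(4),'y',Q[f&(Q[...,2]>-.08)][:,1].min().round(3),Q[f&(Q[...,2]>-.08)][:,1].max().round(3))
E
python3 g.py
```

```text
3606 door az 25.83 open(rad)~ 0.007 [0.636 0.102 0.218]
hinge dist of face line 0.0003
[-0.29  0.26  0.4 ]
pose [ 0.4411 -0.3014  0.3912] [179.99  -0.   -55.99] 0.08512796185833005
orange px [281. 133.] 217 ztop 0.0593 [ 459.8 -345.6] [32.2 57.4] 34.0
orange px [255. 203.] 1951 ztop 0.0853 [ 432.  -229.6] [47.8 84.6] 49.3
finger tip tool z -0.0544 y -0.056 0.058
```

Request:
apply_moves --pt "0.0052 0.0008 0.03 0 0.0854" --pt "0.0052 0.0008 0.03 0 0.0854" --pt "0.0052 0.0008 0.03 0 0.0854" --pt "0.0052 0.0008 0.03 0 0.0854" --pt "0.0052 0.0008 0.03 0 0.0854" --pt "0.0052 0.0008 0.03 0 0.0854" --pt "0.0052 0.0008 0.03 0 0.0854" --pt "0.0052 0.0008 0.03 0 0.0854" --pt "0.0052 0.0008 0.03 0 0.0854" --pt "0 0 0 0 0.0854"

```text
time: 14.5
position: [0.4586, -0.3423, 0.1155]
ee_rot: [179.8, 0.6, -56.1]
ft_force: [0.5, 1.3, -0.5]
grip_width: 0.0856
grasp_force: 0.0
```

```bash
python3 g.py
```

```text
pose [ 0.4599 -0.3431  0.1186] [179.91   0.33 -56.06] 0.08529699165989679
orange px [275. 201.] 3678 ztop 0.0596 [ 460.2 -345.9] [33.7 59.1] 35.0
orange px [222. 315.] 6505 ztop 0.0853 [ 444.6 -240.6] [48.2 52.1] 48.3
finger tip tool z -0.0513 y -0.055 0.058
```

Request:
apply_moves --pt "0.0025 0.0013 0.02 -0.0175 0.0854" --pt "0 0 0.026 0 0.0854" --pt "0 0 0.026 0 0.0854" --pt "0 0 0.026 0 0.0854" --pt "0 0 0.024 0 0.0854" --pt "0 0 0.016 0 0.0854" --pt "0 0 0 0 0.0854"

```text
time: 15.25
position: [0.4612, -0.3465, -0.0172]
ee_rot: [180.0, 0.1, -55.1]
ft_force: [-0.0, 0.4, 0.0]
grip_width: 0.0856
grasp_force: 0.0
```

Request:
apply_moves --pt "0 0 0.006 0 0.0854" --pt "0 0 0 0 0.03" --pt "0 0 0 0 0.03" --pt "0 0 0 0 0.03" --pt "0 0 0 0 0.03" --pt "0 0 0 0 0.03" --pt "0 0 0 0 0.03" --pt "0 0 0 0 0.03"

```text
time: 16.05
position: [0.4623, -0.3477, -0.0217]
ee_rot: [-180.0, -0.1, -55.1]
ft_force: [0.2, 0.1, 4.7]
grip_width: 0.034
grasp_force: 60.8
```

Request:
apply_moves --pt "0 0 -0.02 0 0.03" --pt "0 0 -0.04 0 0.03" --pt "0 0 -0.045 0 0.03" --pt "0 0 -0.05 0 0.03" --pt "0 0 -0.05 0 0.03" --pt "0 0 -0.045 -0.147 0.03" --pt "0 0 0 -0.147 0.03" --pt "0 0 0 -0.147 0.03" --pt "0 0 0 -0.147 0.03" --pt "0 0 0 -0.147 0.03" --pt "0 0 0 -0.147 0.03" --pt "0 0 0 -0.147 0.03" --pt "0 0 0 -0.147 0.03" --pt "0 0 0 -0.147 0.03" --pt "0 0 0 -0.147 0.03" --pt "0 0 0 -0.147 0.03" --pt "0 0 0 -0.147 0.03" --pt "0 0 0 -0.147 0.03" --pt "0 0 0 -0.147 0.03" --pt "0 0 0 -0.147 0.03"

```text
time: 18.05
position: [0.461, -0.3465, 0.2254]
ee_rot: [-179.8, -0.1, 71.6]
ft_force: [-0.1, -0.7, -1.4]
grip_width: 0.0334
grasp_force: 60.2
```

Request:
apply_moves --pt "0 0 0 -0.147 0.03" --pt "0 0 0 -0.147 0.03" --pt "0 0 0 -0.147 0.03" --pt "0 0 0 -0.147 0.03" --pt "0 0 0 -0.147 0.03" --pt "0 0 0 -0.147 0.03" --pt "0 0 0 -0.147 0.03" --pt "0 0 0 -0.147 0.03" --pt "0 0 0 -0.147 0.03" --pt "0 0 0 -0.147 0.03" --pt "0 0 0 -0.147 0.03" --pt "0 0 0 -0.147 0.03" --pt "0 0 0 -0.147 0.03" --pt "0 0 0 -0.147 0.03" --pt "0 0 0 -0.147 0.03" --pt "0 0 0 -0.147 0.03" --pt "0 0 0 0 0.03"

```text
time: 19.75
position: [0.4967, -0.2984, 0.2235]
ee_rot: [-179.3, -1.5, -158.9]
ft_force: [-0.3, -0.2, -1.6]
grip_width: 0.0338
grasp_force: 60.3
```

```bash
python3 g.py; python3 -c "
from h import *
s=telemetry.state(); print(s['joint_positions'].round(1),s['grasp_force'],s['grip_width'])"
```

```text
pose [ 0.4955 -0.3004  0.2237] [-179.17   -1.59 -159.04] 0.033179411327070835
orange px [364. 152.] 4358 ztop 0.0854 [ 431.3 -229.4] [47.4 84.1] 49.7
orange px [275. 287.] 13584 ztop 0.3048 [ 492.8 -299.9] [44.2 33.9] 21.2
finger tip tool z -0.054 y -0.034 0.036
[ -35.7    8.9   70.9   -1.8  100.4 -147. ] 60.3165864944458 0.033179411327070835
```

Request:
apply_moves --pt "-0.0154 0.0244 0 0 0.03" --pt "-0.0154 0.0244 0 0 0.03" --pt "-0.0154 0.0244 0 0 0.03" --pt "-0.0154 0.0244 0 0 0.03" --pt "-0.0154 0.0244 0 0 0.03" --pt "-0.0154 0.0244 0 0 0.03" --pt "-0.0154 0.0244 0 0 0.03" --pt "-0.0154 0.0244 0 0 0.03" --pt "-0.0154 0.0244 0 0 0.03" --pt "-0.0154 0.0244 0 0 0.03" --pt "-0.0154 0.0244 0 0 0.03" --pt "0 0 0 0 0.03" --pt "0 0 0 0 0.03"

```text
time: 21.1
position: [0.5563, -0.0053, 0.2153]
ee_rot: [-177.8, -2.3, -160.1]
ft_force: [-3.9, -29.3, -0.6]
grip_width: 0.0335
grasp_force: 63.2
```

```bash
cat > t.py <<'E'
from h import *
p,d,C,i=cap('wrist'); T,s=pose(); P=cloud(d,C,i); hsv=cv2.cvtColor(p,cv2.COLOR_RGB2HSV).astype(int)
print('pose',s['position'].round(4),s['ee_rot'].round(2),s['joint_positions'].round(1),s['ft_force'].round(1))
o=np.array([.4995,-.0011,.1386]); w=np.array([-.233,-.113,.966]); w/=np.linalg.norm(w)
m=(hsv[...,1]<60)&(abs((P-o)@w)<.012)&(np.linalg.norm(P-o,axis=-1)<.13)
k,l,st,c=cv2.connectedComponentsWithStats(m.astype(np.uint8)); 
q=P[m]; r=q
for _ in range(3):
    oo=r.mean(0); w=np.linalg.svd(r-oo,full_matrices=False)[2][2]; w*=np.sign(w[2]); r=q[abs((q-oo)@w)<.003]
x=np.array([0,0,1])-w*w[2]; x/=np.linalg.norm(x); y=np.cross(w,x)
uv=np.c_[(r-oo)@x,(r-oo)@y]; R_=cv2.minAreaRect((uv*1000).astype(np.float32))
lo,hi=np.percentile(uv,.3,0),np.percentile(uv,99.7,0); cc=(lo+hi)/2
print('n',len(r),w.round(4),'tilt',np.arccos(w[2]).round(4),'up az',np.degrees(np.arctan2(x[1],x[0])).round(2),'size',(hi-lo).round(4),'rect',R_[1],R_[2],'centre',(oo+cc[0]*x+cc[1]*y).round(4))
m=(hsv[...,0]<14)&(hsv[...,1]>140)&(hsv[...,2]>60)&(np.linalg.norm(P-o,axis=-1)<.15)
np.savez('tab.npz',w=w,oo=oo,x=x,y=y,C=C,P=P,m=m)
if m.sum()>100: 
    g=P[m]; print('gauge pts',m.sum(),g.min(0).round(3),g.max(0).round(3))
cv2.imwrite('pics/t%d.png'%int(s['time']*100),p[:,:,::-1])
E
python3 t.py; ls pics
```

```text
pose [ 0.5563 -0.0052  0.2153] [-177.88   -2.25 -160.08] [  -4.5    6.8   74.2   -2.9  100.2 -115. ] [ -5.1 -28.3  -0.7]
n 30205 [-0.234  -0.1143  0.9655] tilt 0.2634 up az 26.04 size [0.1238 0.1485] rect (150.5459442138672, 154.8424530029297) 89.79984283447266 centre [ 0.4952 -0.0033  0.1376]
gauge pts 2237 [ 0.527 -0.028  0.114] [0.562 0.035 0.286]
crop1.png
g135.png
g145.png
g198.png
s1.png
side0.png
t2115.png
top0.png
w1.png
w2.png
wrist0.png
```

Request:
apply_moves --pt "0.005 -0.02 0 0 0.03" --pt "0.02 -0.01 0 0 0.03" --pt "0.02 0 0 0 0.03" --pt "0.01 0 0 0 0.03" --pt "0 0 0 0 0.03"

```text
time: 21.65
position: [0.5165, -0.0403, 0.2182]
ee_rot: [-179.0, -1.5, -159.4]
ft_force: [0.1, -1.1, -2.0]
grip_width: 0.0331
grasp_force: 63.8
```

```bash
python3 t.py; python3 g.py; python3 dd.py
```

```text
pose [ 0.5172 -0.0398  0.2182] [-178.98   -1.48 -159.33] [  -9.5    1.5   79.4   -1.6   99.8 -120.5] [ 0.4 -0.5 -1.6]
n 22180 [-0.2339 -0.1144  0.9655] tilt 0.2634 up az 26.06 size [0.1237 0.1483] rect (150.1609649658203, 125.13418579101562) 89.7553482055664 centre [ 0.4949 -0.0033  0.1375]
gauge pts 1783 [ 0.487 -0.074  0.054] [0.63  0.048 0.284]
pose [ 0.5176 -0.0395  0.2182] [-178.98   -1.47 -159.29] 0.033504589865987214
orange px [145.  38.] 1366 ztop 0.0839 [ 431.9 -226.8] [47.9 84.9] 49.1
orange px [276. 286.] 14207 ztop 0.2995 [513. -41.] [43.9 33.9] 20.5
finger tip tool z -0.0535 y -0.037 0.033
3609 door az 25.88 open(rad)~ 0.006 [0.636 0.102 0.217]
hinge dist of face line 0.0002
[ 0.69  0.57 -0.9 ]
```

Request:
apply_moves --pt "0 0 0 -0.0925 0.03" --pt "0 0.02 0 0 0.03" --pt "0.0014 0.023 0 0 0.03" --pt "0 0 0.02 0 0.03" --pt "0 0 0.02 0 0.03" --pt "0 0 0.02 0 0.03" --pt "0 0 0.014 0 0.03" --pt "0 0 0 0 0.03" --pt "0 0 0 0 0.03"

```text
time: 22.7
position: [0.4963, -0.0033, 0.144]
ee_rot: [-179.1, -1.6, -154.0]
ft_force: [-0.1, 0.1, -1.4]
grip_width: 0.0333
grasp_force: 63.8
```

```bash
python3 t.py|grep -v gauge; python3 g.py|grep -v pose
python3 - <<'E'
from h import *
z=np.load('tab.npz'); P,m=z['P'],z['m']; c=np.array([.4970,-.002,.138])
g=P[m]; zt=np.percentile(g[:,2],90); g=g[abs(g[:,2]-zt)<.006]
for _ in range(3):
    o=g.mean(0); w=np.linalg.svd(g-o,full_matrices=False)[2][2]; w*=np.sign(w[2]); g=g[abs((g-o)@w)<.002]
print('gauge top n',len(g),w.round(4),'o',o.round(4)); R_=np.c_[z['x'],z['y'],z['w']]
q=(g-c)@R_; print('in table frame: lo',np.percentile(q,1,0).round(4),'hi',np.percentile(q,99,0).round(4),'normal',(w@R_).round(4))
E
```

```text
pose [ 0.4967 -0.0034  0.1448] [-179.07   -1.5  -153.96] [  -5.8   -0.2   89.5   -1.6   91.5 -121.9] [-0.1 -1.2 -1.1]
n 30606 [-0.2345 -0.1144  0.9654] tilt 0.264 up az 26.0 size [0.1016 0.1486] rect (150.15414428710938, 124.78001403808594) 89.96329498291016 centre [ 0.4852 -0.0079  0.1346]
orange px [31. 17.] 777 ztop 0.0838 [ 446.9 -211.6] [ 5.4 56.5] 50.4
orange px [119.   9.] 506 ztop 0.06 [ 417.  -184.6] [1.4 4.8] 67.6
orange px [277. 287.] 14125 ztop 0.2261 [492.5  -5.1] [43.9 34. ] 25.9
finger tip tool z -0.0532 y -0.037 0.035
gauge top n 10535 [0.0039 0.0169 0.9998] o [ 0.4906 -0.0057  0.2254]
in table frame: lo [-0.003  -0.0166  0.0799] hi [0.0365 0.0155 0.0917] normal [0.2714 0.0135 0.9624]
```

Request:
apply_moves --pt "0 0 0.008 0 0.03" --pt "0 0 0.006 0 0.03" --pt "0 0 0.002 0 0.03" --pt "0 0 0.001 0 0.03" --pt "0 0 0 0 0.03" --pt "0 0 0 0 0.03"

```text
time: 23.4
position: [0.4957, -0.0039, 0.1269]
ee_rot: [-179.1, -1.6, -154.0]
ft_force: [-0.7, -0.2, -1.7]
grip_width: 0.0332
grasp_force: 63.8
```

Request:
apply_moves --pt "0 0 0.001 0 0.03" --pt "0 0 0.001 0 0.03" --pt "0 0 0.001 0 0.03" --pt "0 0 0 0 0.03" --pt "0 0 0 0 0.03"

```text
time: 23.9
position: [0.496, -0.004, 0.1255]
ee_rot: [-179.1, -1.5, -154.0]
ft_force: [-2.2, 0.1, 5.0]
grip_width: 0.0336
grasp_force: 64.8
```

Request:
apply_moves --pt "0 0 0 0 0.038" --pt "0 0 0 0 0.04" --pt "0 0 0 0 0.042" --pt "0 0 0 0 0.042" --pt "0 0 0 0 0.042" --pt "0 0 0 0 0.042" --pt "0 0 0 0 0.042"

```text
time: 24.6
position: [0.4955, -0.004, 0.1237]
ee_rot: [-179.1, -1.6, -154.0]
ft_force: [0.4, 0.0, 0.9]
grip_width: 0.0418
grasp_force: 0.0
```

```bash
cat > gt.py <<'E'
from h import *
z=np.load('tab.npz'); P,m=z['P'],z['m']; c=np.array([.4970,-.002,.138])
g=P[m]; zt=np.percentile(g[:,2],70); g=g[abs(g[:,2]-zt)<.012]
for k in (.006,.003,.002,.002):
    o=g.mean(0); w=np.linalg.svd(g-o,full_matrices=False)[2][2]; w*=np.sign(w[2]); g=g[abs((g-o)@w)<k]
R_=np.c_[z['x'],z['y'],z['w']]
q=(g-c)@R_; print('gauge top n',len(g),'lo',np.percentile(q,1,0).round(4),'hi',np.percentile(q,99,0).round(4),'normal in table',(w@R_).round(4))
r=cv2.minAreaRect((q[:,:2]*1000).astype(np.float32)); print(r)
E
python3 t.py; python3 gt.py; ls -t pics|head -1
```

```text
pose [ 0.4955 -0.004   0.1237] [-179.12   -1.59 -153.97] [  -5.9    0.3   91.4   -1.6   89.2 -121.9] [-0.2  0.  -0.1]
n 33257 [-0.234  -0.1142  0.9655] tilt 0.2635 up az 26.02 size [0.121  0.1482] rect (149.77749633789062, 124.45254516601562) 89.62528991699219 centre [ 0.4938 -0.004   0.1371]
gauge pts 13614 [ 0.448 -0.04   0.184] [0.511 0.012 0.203]
gauge top n 13384 lo [-0.0342 -0.0195  0.0583] hi [0.0225 0.0127 0.0615] normal in table [-5.e-04 -7.e-04  1.e+00]
((-5.785669326782227, -3.4195308685302734), (33.365272521972656, 58.689964294433594), 89.40398406982422)
t2465.png
```

Request:
apply_moves --pt "0 0 0.004 0 0.042" --pt "0 0 0.004 0 0.042" --pt "0 0 0 0 0.03" --pt "0 0 0 0 0.03" --pt "0 0 0 0 0.03" --pt "0 0 0 0 0.03" --pt "0 0 0 0 0.03"

```text
time: 25.35
position: [0.4953, -0.0041, 0.1156]
ee_rot: [-179.1, -1.6, -154.0]
ft_force: [0.5, 0.3, -2.2]
grip_width: 0.0335
grasp_force: 59.5
```

```bash
python3 t.py; python3 gt.py
```

```text
pose [ 0.4954 -0.0042  0.1157] [-179.12   -1.59 -153.97] [  -5.9    0.5   92.1   -1.6   88.3 -121.9] [ 0.1  0.3 -2.1]
n 33091 [-0.2342 -0.1144  0.9654] tilt 0.2637 up az 26.04 size [0.1171 0.1486] rect (150.5198516845703, 125.412109375) 89.83793640136719 centre [ 0.4921 -0.0046  0.1366]
gauge pts 16334 [ 0.447 -0.039  0.184] [0.51  0.015 0.204]
gauge top n 16007 lo [-0.0342 -0.0172  0.0592] hi [0.0225 0.0151 0.0623] normal in table [-0.002   0.0103  0.9999]
((-5.855262756347656, -1.0357704162597656), (58.57213592529297, 33.56342697143555), 0.8600748181343079)
```

Request:
apply_moves --pt "0 0 0.001 0 0.03" --pt "0 0 0.001 0 0.03" --pt "0 0 0.001 0 0.03" --pt "0 0 0 0 0.03" --pt "0 0 0 0 0.03"

```text
time: 25.9
position: [0.4956, -0.0042, 0.1149]
ee_rot: [-179.1, -1.5, -154.0]
ft_force: [-3.5, 0.4, 7.0]
grip_width: 0.0335
grasp_force: 60.6
```

Request:
apply_moves --pt "0 0 0.0003 0 0.03" --pt "0 0 0 0 0.03" --pt "0 0 0 0 0.03" --pt "0 0 0 0 0.03" --pt "0 0 0 0 0.03"

```text
time: 26.4
position: [0.4957, -0.0042, 0.1149]
ee_rot: [-179.1, -1.5, -154.0]
ft_force: [-3.1, 0.8, 8.5]
grip_width: 0.0335
grasp_force: 60.7
```

```bash
python3 t.py; python3 gt.py; python3 dd.py
python3 - <<'E'
import cv2,glob,os
f=max(glob.glob('pics/t*.png'),key=os.path.getmtime); cv2.imwrite('pics/fin.png',cv2.imread(f))
E
```

```text
pose [ 0.4957 -0.0042  0.1149] [-179.07   -1.49 -153.97] [  -5.9    0.5   92.2   -1.6   88.1 -121.9] [-3.3  0.7  7.8]
n 33456 [-0.2342 -0.1145  0.9654] tilt 0.2638 up az 26.05 size [0.1169 0.1484] rect (150.2288818359375, 124.77650451660156) 89.97126770019531 centre [ 0.4919 -0.0047  0.1366]
gauge pts 16336 [ 0.447 -0.039  0.184] [0.51  0.014 0.203]
gauge top n 16004 lo [-0.0343 -0.0172  0.0585] hi [0.0224 0.015  0.0616] normal in table [-0.0013  0.0104  0.9999]
((-5.824775695800781, -1.06036376953125), (58.915584564208984, 33.495025634765625), 0.5150941610336304)
3632 door az 25.85 open(rad)~ 0.006 [0.636 0.102 0.217]
hinge dist of face line 0.0003
[-3.48  1.45  7.87]
```

View pics/fin.png

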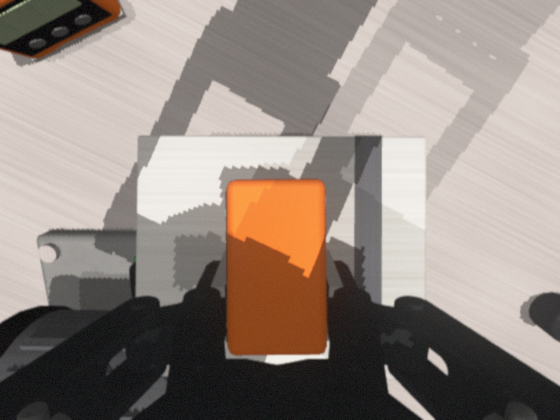

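The picture shows the small gauge, pixels (228–326, 180–355), gripped and square on the table's flat part. It sits 6 mm from the table centre, is tilted 0.6° from the face, and presses with about 10 N. Table tilt is unchanged and the door is still seated.

```bash
python3 -c "
from rig import env; print(env.job_done())"
```

```text
the job is handed in; nothing more can be done
None
```

The job is handed in with the guard door seated and the gauge still gripped on the work table, pressing with about 10 N, base within 0.6° of the face and about 6 mm from centre, table tilt unchanged; on the way the arm pressed the sander sideways with about 29 N, and the real fingertips sit about 43 mm short of the reported TCP; no verdict was returned.

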